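Clamp down an air-conditioning compressor and snap the cap onto its open port

TASK

An air-conditioning compressor has been set in its bench stand and has to be sealed for stock. First push the handle of the stand's toggle clamp all the way down so that the compressor is held; then take the loose cap that fits the large open port (the middle one of the three sizes), press it straight down onto the port until it clicks over the bead, and keep pressing after the click until it is fully home. Finish with your fingers still on the cap, pressing it down firmly, and leave the other caps and everything else on the bench where they are.

Things in the scene. Friction and masses are not known exactly. Their poses are not given: they have to be found in the camera images.
- stand: Bench stand with the compressor on it, one fixed piece. Origin on the bench under the compressor, z up. Plate 130 x 360 x 12 mm (y -215 to +145). The aluminium compressor lies along y: x -62 to +62, y -75 (rear) to +135 mm (belt pulley), up to 154 mm high. The clamp is beyond its rear. On the rear head's flat, 155 mm high, stand two ports: large open at (-33, -40), small capped at (+33, -40) mm.
- port (a point): Centre of the top face of the large open port, 183 mm above the bench, axes as the stand's. A bare upright steel stud: top face 18 mm wide, widening down to a bead 27 mm wide at 9.5 to 11 mm below the top face, then a neck 22 mm wide; at 26 to 28 mm below it a flange 36 mm wide on the flat. The small port beside it, 66 mm along +x, wears a cap 28 mm wide, top 1 mm lower than this point.
- cap: The cap that fits: black plastic, ribbed round skirt 40 mm wide, 29 mm tall, top 4 mm thick, standing open side down on the bench. Origin: centre of the open rim, z up. Springy lugs inside. On the port it meets resistance with its origin about 14 mm below the port's top face, rising to 10-18 N; the click comes at 18 to 20 mm, and home (inside on the top face) is 25 mm. Its turn does not matter.
- clamp (a joint): Angle (rad) of the toggle clamp's handle about the stand's x axis: 0 level and shut (a stop), growing as the handle is raised, at most 1.2; it starts raised about 0.6 to 1.05. Stiff: it stays where it is left and takes 0.15 to 0.25 N m to turn. The clamp's short arm on the other side is linked to it and comes down by itself.
- clamp_tip (a point): The free end of the clamp's handle, 127 mm from the pivot: a steel bar with a rubber grip 18 mm thick over its outer 80 mm. Shut, it points level along the stand's -y, its middle line 55 mm above the bench; raised, it leans up from the pivot. Pressing straight down on the grip's upper side, 50 to 60 mm out from the pivot measured level, to the stop shuts it.
- clamp_pivot (a point): The pivot of the clamp's handle, on the stand at (0, -153) mm, 52 mm above the bench. The arm of the clamp, about 65 mm long, stands raised on the compressor's side of the pivot while the clamp is open; keep some 15 mm to it.
- cap_small: A smaller black cap, 28 mm wide, 24 mm tall, loose on the bench; it does not fit. Leave alone. Origin at the centre of its underside.
- cap_big: A larger black cap, 50 mm wide, 29 mm tall, loose on the bench; too wide for the port. Leave alone. Origin at the centre of its underside.
- valve: An aluminium expansion valve block, 36 x 30 x 50 mm with a round steel head on top, 64 mm tall in all. Leave alone. Origin at the centre of its underside.
- can: A white can 66 mm wide, 120 mm tall. Leave alone. Origin at the centre of its underside.
- wrench: A steel combination spanner 180 mm long lying flat. Leave alone. Origin at the centre of its underside.
Mind the look-alikes: they are no part of the job. Leave any purple look-alike of the cap alone.

How it is judged:
By the outcome, as a careful person would: the job done as asked, in the order asked, and still so for the second after the job is handed in, while the arm keeps its last pose, push and grip.
It also fails if it takes over 58 s, if anything falls off the work surface, if the arm or the gripper's body presses on something with over 40 N, if the wrist force passes 120 N, or if a joint passes its speed limit or range.

ROBOT

A 7-joint arm with a two-finger parallel gripper is mounted at the origin on the work surface. World frame = base frame: x ahead of the robot, y to its left, z up, the work surface at z = 0. Lengths are in m, angles in rad, forces in N, time in s.
With the tool pointing down it reaches from about 0.425 to 0.825 m from the base axis. Payload 3.6 kg.
Tool frame: the origin (TCP) lies midway between the tips of the shut fingers; the grasp point (between the pads) lies 19 mm behind it (env.grasp_offset is the distance from the TCP to the grasp point, in m); z points along the fingers, y is the direction in which the jaws open and shut (so a half turn about z gives the same grasp; the last joint's range is limited). The gripper opens to 85 mm and grips with 20 to 120 N. Pads are 22 mm wide; open, the fingers measure 114 mm over their backs; the gripper's body (76 mm by 85 mm) begins 54 mm behind the grasp point. The pads swing forward as they close: fully open they stand 13 mm farther back than shut.
Start: joints at [-1.244, 0.615, -0.013, 1.423, 0.008, 1.103, -0.04], TCP at [0.225, 0.61, 0.231] pointing down, gripper open.
Joint ranges: [-3.12, 3.12], [-0.3, 2.06], [-1.34, 1.32], [0.26, 2.42], [-1.36, 4.5], [0.01, 1.98], [-2.84, 2.84]. Speed limits (rad/s): [2.79, 2.79, 3.14, 3.14, 3.14, 3.14, 3.14].

INTERFACE

Orientations are given as a rotation vector (axis times angle).
In Python, from bench import env, camera, camera_params, order gives the robot as it stands.
- The arm moves only by the tool servo_tool, never from a script. Its argument "plan" is a list that holds one entry, the list of rows, each a list of 5 numbers: the finger opening in mm, from 0 to 85.4, then the shift along the tool's x, y, z in units of 60 mm (1.0 is 60 mm), then the turn about the tool's z in units of 10 degrees (1.0 is 10 degrees). A call has 1 to 8 rows; each row shifts and turns the commanded pose from where the row before left it, along the tool's axes as they then stand; what a row does not reach is not made up. A row lasts 1/8 s, in which the tool goes at most 62.5 mm and 10.7 degrees, less where a joint would pass 70% of its speed; a pose out of reach is approached as far as the arm can. A call is refused whole if a number of a shift passes 1 or a number of a turn 1, either way. A call with a gripper value outside its range is refused whole. The fingers move at their own pace and stop on an object; the grip force is fixed at half the most. Time passes only in rows, so rows that do not move let the fingers close. It gives the time, the measured TCP pose, the force and the opening at its end, in the units of the state.
- env.get_state(): the state, without advancing time (a new reading comes with each control period).
- camera(name): name is "scene" or "top"; returns the picture (384x512x3 uint8, red, green, blue); there is no depth.
- camera_params(name): a dict with "fx", "fy", "cx", "cy" (pixels), "xyz" and "attitude" of the camera in the world. Camera axes: x right, y up, looking along -z (the intrinsics and any distortion apply to the point x, -y, -z); pixel columns grow to the right and rows downward; lengths in m; the calibration is good to about 2 mm. A picture is of the moment at which its call begins. camera_params takes no time and is no camera call.
- order.job_done(): hands the job in, once; it reports no verdict.
The state is a dict: "t": time; "joint_positions": joint angles; "joint_velocities": joint speeds; "tau": joint torques, N m; "eef_pos": TCP position; "ee_rot": TCP orientation; "ft_force": force on the tool from outside, world axes, zero at the start; "wrist_torque": the same for the moment, N m; "width": finger opening in m.
Only numpy, scipy, OpenCV 4.12 (cv2) and the standard library are available. Lean on these libraries where they do the work, as an engineer would, in place of code of your own. Each camera call takes 0.05 s, during which the arm holds its last target.

## Working session

There is one attempt and no reset: what is moved stays moved. The work goes in short steps, Python scripts to look and compute and a tool call to move; the robot and the scene stay as the last step left them, time stands still between calls to the robot, and variables do not carry over. Pictures are saved under pics/ and viewed, and the job is handed in when it is done.

Besides the shell and the picture viewer there is one more tool, called as name(argument=value, ...) on one line, values as JSON. servo_tool: Moves the arm, as the interface text tells. Its arguments: {"type":"object","properties":{"plan":{"type":"array","items":{"type":"array","items":{"type":"array","items":{"type":"number"}}}}},"required":["plan"]}

```bash
ls; mkdir -p pics; python3 - <<'E'
from bench import env,camera,camera_params
import cv2
for n in("scene","top"):
    print(n,camera_params(n)); cv2.imwrite(f"pics/{n}0.png",cv2.cvtColor(camera(n),cv2.COLOR_RGB2BGR))
s=env.get_state(); print({k:s[k] for k in("t","eef_pos","ee_rot","ft_force","width")},env.grasp_offset)
E
```

```text
pics
scene {'fx': 391.58020780855543, 'fy': 391.58020780855543, 'cx': 255.21524654732676, 'cy': 185.51440833905738, 'xyz': array([ 1.34241233, -0.3943182 ,  0.71549206]), 'attitude': array([0.88475237, 0.55836196, 1.05014528])}
top {'fx': 448.7892364051613, 'fy': 448.7892364051613, 'cx': 253.6066515720848, 'cy': 184.56686257880995, 'xyz': array([ 0.42633374, -0.02863504,  1.20447622]), 'attitude': array([ 0.10367908, -0.08460213, -1.57948311])}
{'t': 0.1, 'eef_pos': array([0.22497257, 0.60909701, 0.23022769]), 'ee_rot': array([-0.55273822, -3.09220871,  0.00365105]), 'ft_force': array([-0.91115804, -0.85776889,  0.03813371]), 'width': 0.0855270133879305} 0.0187
```

View pics/scene0.png

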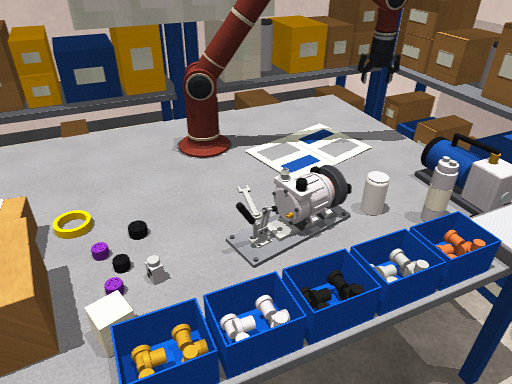

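View pics/top0.png

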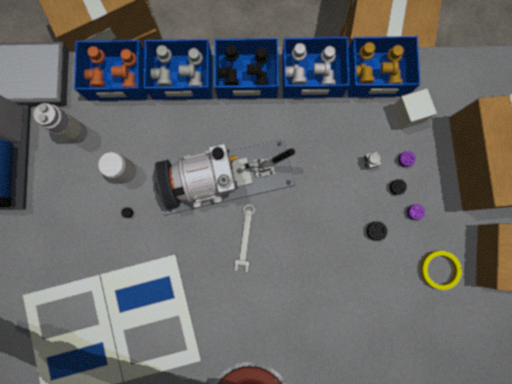

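The top view shows three loose black caps, at about (127,212), (398,187) and (376,231). Two purple ones are at (407,158) and (417,212), and the stand is around (230,175). Next I measure sizes and the stand's pose on enlarged crops.

```bash
cat > h.py <<'E'
import numpy as np,cv2
from scipy.spatial.transform import Rotation as R
from bench import env,camera,camera_params
def proj(n,P):
    c=camera_params(n);p=R.from_rotvec(c["attitude"]).inv().apply(np.atleast_2d(P)-c["xyz"])
    return np.c_[c["cx"]+c["fx"]*p[:,0]/-p[:,2], c["cy"]+c["fy"]*-p[:,1]/-p[:,2]]
def back(n,uv,z):
    c=camera_params(n);uv=np.atleast_2d(np.array(uv,float))
    d=np.c_[(uv[:,0]-c["cx"])/c["fx"],-(uv[:,1]-c["cy"])/c["fy"],-np.ones(len(uv))]
    d=R.from_rotvec(c["attitude"]).apply(d); return c["xyz"]+d*((z-c["xyz"][2])/d[:,2])[:,None]
def stand(S,P): # S=x,y,yaw
    P=np.atleast_2d(np.array(P,float));c,s=np.cos(S[2]),np.sin(S[2])
    return np.c_[S[0]+c*P[:,0]-s*P[:,1],S[1]+s*P[:,0]+c*P[:,1],P[:,2]]
E
python3 - <<'E'
from h import *
im=cv2.imread("pics/top0.png")
a=cv2.resize(im[125:225,145:305],None,fx=5,fy=5,interpolation=cv2.INTER_CUBIC);cv2.imwrite("pics/c1.png",a)
a=cv2.resize(im[140:260,340:460],None,fx=4,fy=4,interpolation=cv2.INTER_CUBIC)
b=cv2.resize(im[190:230,105:145],None,fx=4,fy=4,interpolation=cv2.INTER_CUBIC);a[:160,:160]=b;cv2.imwrite("pics/c2.png",a)
im=cv2.imread("pics/scene0.png")
a=cv2.resize(im[160:270,220:380],None,fx=5,fy=5,interpolation=cv2.INTER_CUBIC);cv2.imwrite("pics/c3.png",a)
g=cv2.imread("pics/top0.png")
for box in((117,202,137,222),(388,177,408,197),(364,219,390,243)):
    x0,y0,x1,y1=box;r=g[y0:y1,x0:x1].max(2)
    n,l,st,ce=cv2.connectedComponentsWithStats((r<65).astype(np.uint8))
    for i in range(1,n):
        if st[i,4]>20:
            c=ce[i]+[x0,y0];print(c,st[i],back("top",c,.025),2*np.sqrt(st[i,4]/np.pi)*1.18/448.8)
E
```

```text
[127.09183673 212.44897959] [ 5  6 12 10 98] [[0.4980732  0.31935521 0.025     ]] 0.029369547558964645
[396.87906977 186.94418605] [  0   3  18  15 215] [[ 0.5576131 -0.3924608  0.025    ]] 0.04350142146644569
[375.61349693 230.74846626] [  1   3  22  19 326] [[ 0.44340202 -0.33175919  0.025     ]] 0.05356646887181872
```

View pics/c1.png

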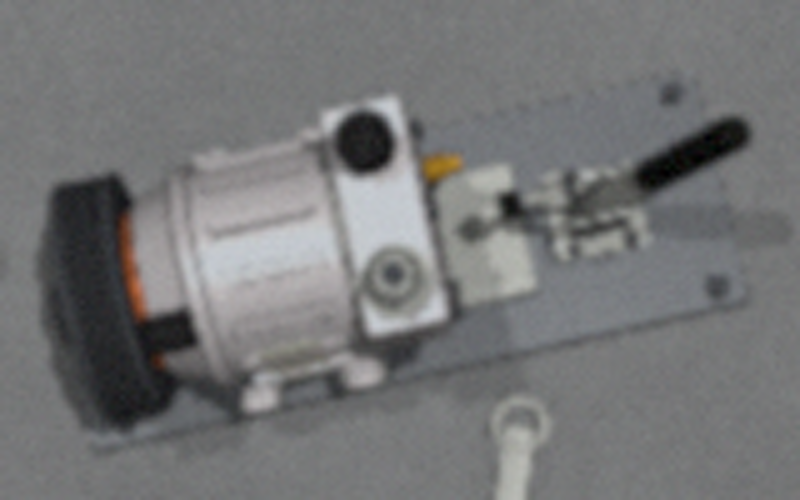

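View pics/c2.png

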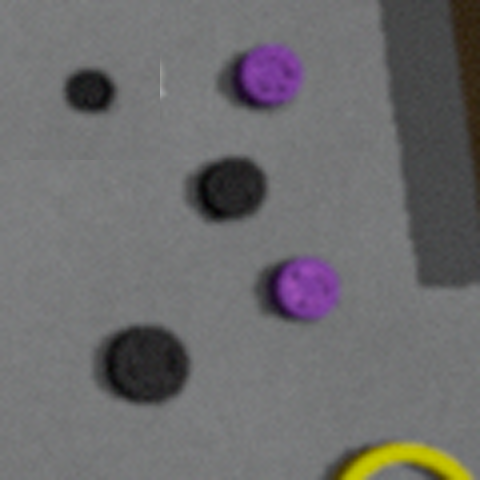

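View pics/c3.png

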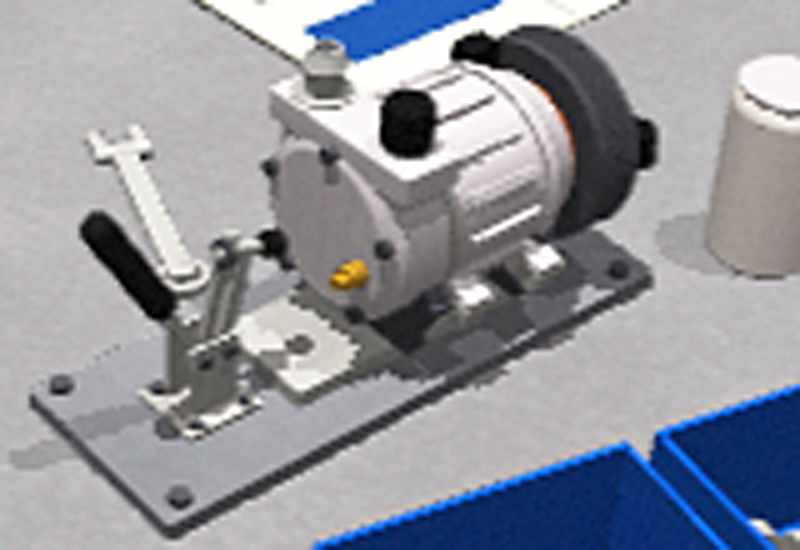

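Top crop c1: port top at (395,272), small capped port at (363,140), handle grip ending at (738,130). The caps measure about 29, 43 and 53 mm, so the middle one is at (398,187). Now I fit the stand pose and clamp angle from both views.

```bash
cat > fit.py <<'E'
from h import *
from scipy.optimize import least_squares
def f(u,v,o): return [(u+.5)/5-.5+o[0],(v+.5)/5-.5+o[1]]
T=(145,125);S=(220,160)
pts=[("top",f(393,272,T),(-.033,-.04,.183)),("top",f(363,139,T),(.033,-.04,.182)),("top",f(747,298,T),(-.065,-.215,.012)),
("scene",f(326,48,S),(-.033,-.04,.183)),("scene",f(410,98,S),(.033,-.04,.182)),("scene",f(172,528,S),(.065,-.215,.012)),("scene",f(31,394,S),(-.065,-.215,.012)),("scene",f(653,272,S),(.065,.145,.012))]
tip=[("top",f(738,131,T)),("scene",f(97,222,S))]
def tipp(th): # handle centre end; offset 3mm
    L=.127; a=th; return (0,-.153-L*np.cos(a)+.003*np.sin(a)*0,.052+L*np.sin(a)+.003)
def res(p):
    r=[proj(n,stand(p,P))[0]-uv for n,uv,P in pts]
    r+=[proj(n,stand(p,tipp(p[3])))[0]-uv for n,uv in tip]
    return np.ravel(r)
q=least_squares(res,[.55,.0,0,.8],loss="soft_l1")
E
python3 - <<'E'
from fit import *
print(q.x);print(res(q.x).reshape(-1,2).round(2))
for P in [(-.033,-.04,.183),(0,-.153,.052),tipp(q.x[3])]: print(stand(q.x,P).round(4))
# cap: use mid cap
im=cv2.imread("pics/scene0.png")
cv2.imwrite("pics/c4.png",cv2.resize(im[205:305,70:190],None,fx=5,fy=5,interpolation=cv2.INTER_CUBIC))
o=cv2.imread("pics/top0.png")
c=back("top",[397.6,186.8],.029)[0];print(c)
# top cap circle fit overlay in both
out=[]
for n,a,(x0,y0,x1,y1) in(("top",o,(375,165,425,205)),("scene",im,(95,240,145,290))):
    b=cv2.resize(a[y0:y1,x0:x1],None,fx=8,fy=8,interpolation=cv2.INTER_CUBIC)
    for z,col in((.029,(0,255,0)),(0,(0,0,255))):
        t=np.linspace(0,6.28,40);C=np.c_[c[0]+.02*np.cos(t),c[1]+.02*np.sin(t),t*0+z]
        cv2.polylines(b,[((proj(n,C)-[x0,y0]+.5)*8-.5).round().astype(int)],True,col,1)
    out.append(cv2.copyMakeBorder(b,0,400-b.shape[0],0,0,cv2.BORDER_CONSTANT))
cv2.imwrite("pics/c5.png",np.hstack(out))
E
```

```text
[0.58421207 0.09945258 0.22506019 1.07111856]
[[-0.08  0.86]
 [-0.45  0.06]
 [ 0.66  0.27]
 [ 0.15  0.33]
 [ 0.3   1.34]
 [ 0.24  0.34]
 [-0.39 -0.29]
 [ 0.42 -0.31]
 [ 0.37 -0.79]
 [-0.16 -0.94]]
[[0.561  0.0531 0.183 ]]
[[ 0.6184 -0.0497  0.052 ]]
[[ 0.6319 -0.109   0.1665]]
[ 0.55752718 -0.39313063  0.029     ]
```

View pics/c5.png

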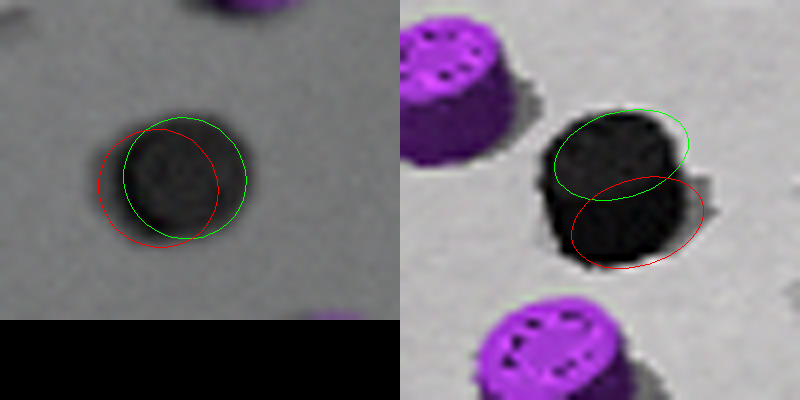

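The scene view matches a 40 mm cap, but the model sits about 1.6 px too far right there. I refine by matching silhouettes in both views.

```bash
python3 - <<'E'
from h import *
from scipy.optimize import least_squares
def sil(n,c,rad=.02,h=.029):
    t=np.linspace(0,6.28,90);C=np.r_[[[c[0]+rad*np.cos(a),c[1]+rad*np.sin(a),z] for z in(0,h) for a in t]]
    return cv2.convexHull(proj(n,C).astype(np.float32))[:,0]
def cen(n,c):
    s=sil(n,c);m=cv2.moments(s.reshape(-1,1,2));return np.array([m["m10"]/m["m00"],m["m01"]/m["m00"]]),m["m00"]
obs={}
for n,f,(x0,y0,x1,y1) in(("top","top0",(384,174,414,202)),("scene","scene0",(105,246,140,280))):
    g=cv2.imread(f"pics/{f}.png")[y0:y1,x0:x1].max(2)
    for th in(45,55,65,75):
        k,l,st,ce=cv2.connectedComponentsWithStats((g<th).astype(np.uint8));i=1+np.argmax(st[1:,4]);print(n,th,ce[i]+[x0,y0],st[i,4])
        if th==65: obs[n]=ce[i]+[x0,y0]
    print("model",cen(n,(.5575,-.393)))
    q=least_squares(lambda p:cen(n,p)[0]-obs[n],[.5575,-.393],diff_step=1e-3);print(n,q.x)
q=least_squares(lambda p:np.r_[cen("top",p)[0]-obs["top"],cen("scene",p)[0]-obs["scene"]],[.5575,-.393],diff_step=1e-3);print(q.x,q.fun)
E
```

```text
top 45 [396.57541899 186.93296089] 179
top 55 [396.7960199  186.85572139] 201
top 65 [396.87906977 186.94418605] 215
top 75 [396.42307692 187.00854701] 234
model (array([396.01935881, 187.40090416]), 230.74236479541287)
top [ 0.55869479 -0.39533407]
scene 45 [121.09398496 263.29699248] 266
scene 55 [121.1875     263.22794118] 272
scene 65 [121.18478261 263.24637681] 276
scene 75 [121.30604982 263.2455516 ] 281
model (array([123.21848448, 263.06939603]), 291.6483860727749)
scene [ 0.55609433 -0.39772824]
[ 0.55787038 -0.39664108] [0.50866601 0.30292262 0.55709211 0.33820285]
```

```bash
cat > mv.py <<'E'
from h import *
import sys
def delta(tgt,axis_deg=None,pose=None):
    """tool-frame shift (units of 60mm) to target, and turn (deg, about tool z) to bring jaw axis (tool y) to world heading axis_deg (mod 180)"""
    s=env.get_state();M=R.from_rotvec(s["ee_rot"]).as_matrix()
    d=M.T@(np.array(tgt)-s["eef_pos"])/.06
    a=np.degrees(np.arctan2(M[1,1],M[0,1]))
    t=None
    if axis_deg is not None: t=-((axis_deg-a+90)%180-90)
    print("pos",s["eef_pos"].round(4),"jaw heading",a.round(2),"tilt",M[:,2].round(3),"shift60",d.round(3),"turn(10deg)",None if t is None else (t/10).round(3),"F",s["ft_force"].round(1),"w",s["width"].round(4),"t",s["t"])
E
python3 - <<'E'
from mv import *
delta((.6307,-.1033,.235),102.9)
print(np.array(env.get_state()["joint_positions"]).round(3))
E
```

```text
Traceback (most recent call last):
  File "mv.py", line 10, in delta
    print("pos",s["eef_pos"].round(4),"jaw heading",a.round(2),"tilt",M[:,2].round(3),"shift60",d.round(3),"turn(10deg)",None if t is None else (t/10).round(3),"F",s["ft_force"].round(1),"w",s["width"].round(4),"t",s["t"])
                                                                                                                                                                                               ^^^^^^^^^^^^^^^^
AttributeError: 'float' object has no attribute 'round'
```

```bash
sed -i 's/s\["width"\].round(4)/round(s["width"],4)/' mv.py; python3 - <<'E'
from mv import *
delta((.6307,-.1033,.235),102.9)
print(np.array(env.get_state()["joint_positions"]).round(3))
E
```

```text
pos [0.225  0.6091 0.2302] jaw heading 69.73 tilt [-0.001 -0.002 -1.   ] shift60 [-10.457  -8.796  -0.058] turn(10deg) -3.317 F [-0.9 -0.9  0. ] w 0.0855 t 0.1
[-1.243  0.616 -0.013  1.425  0.008  1.103 -0.04 ]
```

servo_tool(plan=[[[0,-0.4,-0.34,-0.2,0],[0,-0.75,-0.63,-0.2,0],[0,-0.75,-0.63,0,0],[0,-0.75,-0.63,0,0],[0,-0.75,-0.63,0,0],[0,-0.75,-0.63,0,0],[0,-0.75,-0.63,0,0],[0,-0.75,-0.63,0,0]]])

```text
t: 1.1
eef_pos: [0.4449, 0.2231, 0.2551]
ee_rot: [-0.552, -3.092, 0.0]
ft_force: [1.7, 0.1, 0.3]
width: -0.0
```

servo_tool(plan=[[[0,-0.75,-0.63,0,0],[0,-0.75,-0.63,0,0],[0,-0.75,-0.63,0,0],[0,-0.75,-0.63,0,0],[0,-0.75,-0.63,0,0],[0,-0.75,-0.63,0,0],[0,-0.4,-0.33,0,0],[0,0,0,0,0]]])

```text
t: 2.1
eef_pos: [0.6347, -0.1122, 0.254]
ee_rot: [-0.561, -3.09, 0.004]
ft_force: [-0.3, 0.4, 0.2]
width: 0.0002
```

```bash
python3 - <<'E'
from mv import *
delta((.6307,-.1033,.2),102.9)
E
```

```text
pos [ 0.6347 -0.1122  0.254 ] jaw heading 69.41 tilt [-0.002 -0.002 -1.   ] shift60 [0.113 0.118 0.9  ] turn(10deg) -3.349 F [-0.3  0.4  0.2] w 0.0002 t 2.1
```

servo_tool(plan=[[[0,0.11,0.12,0,0],[0,0,0,0.2,-0.9],[0,0,0,0.2,-0.9],[0,0,0,0.2,-0.9],[0,0,0,0.2,-0.65],[0,0,0,0,0]]])

```text
t: 2.85
eef_pos: [0.6299, -0.0962, 0.2066]
ee_rot: [0.365, -3.118, -0.004]
ft_force: [0.0, 0.4, -0.4]
width: 0.0001
```

```bash
python3 - <<'E'
from mv import *
delta((.6307,-.1033,.064),102.9)
n="scene";a=camera(n)[:,:,::-1].copy()
cv2.imwrite("pics/s1.png",cv2.resize(a[140:280,220:380],None,fx=4,fy=4,interpolation=cv2.INTER_CUBIC))
E
```

```text
pos [ 0.6299 -0.0962  0.2066] jaw heading 103.36 tilt [-0.003  0.002 -1.   ] shift60 [ 0.009 -0.124  2.377] turn(10deg) 0.046 F [ 0.   0.4 -0.4] w 0.0001 t 2.85
```

View pics/s1.png

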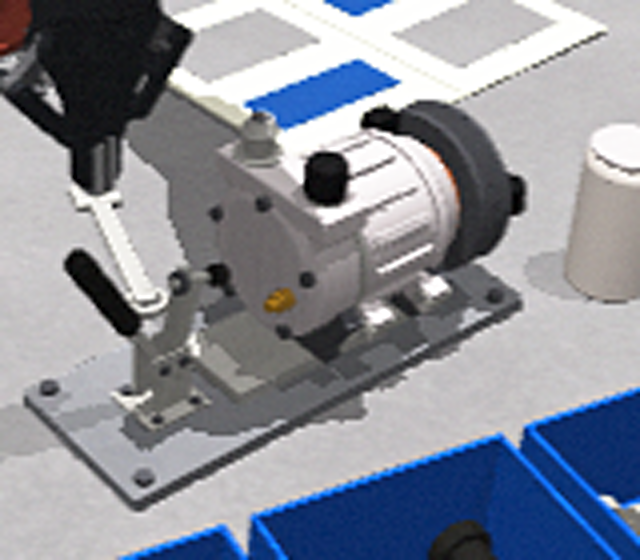

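The closed fingers are above the handle grip (tips near (95,185), grip end near (78,258)). Shift slightly outward, then press down.

servo_tool(plan=[[[0,0.01,-0.13,0,0],[0,0,0,0.3,0],[0,0,0,0.3,0],[0,0,0,0.2,0],[0,0,0,0.2,0]]])

```text
t: 3.52
eef_pos: [0.6346, -0.1128, 0.1509]
ee_rot: [-0.353, 3.115, -0.013]
ft_force: [-0.2, 0.8, 0.2]
width: 0.0001
```

```bash
python3 - <<'E'
from mv import *
delta((.6307,-.1033,.064),102.9)
n="scene";a=camera(n)[:,:,::-1].copy()
cv2.imwrite("pics/s2.png",cv2.resize(a[140:280,220:380],None,fx=4,fy=4,interpolation=cv2.INTER_CUBIC))
E
```

```text
pos [ 0.6346 -0.1128  0.1509] jaw heading 102.92 tilt [ 0.008 -0.007 -1.   ] shift60 [0.037 0.181 1.447] turn(10deg) 0.002 F [-0.2  0.8  0.2] w 0.0001 t 3.525
```

View pics/s2.png

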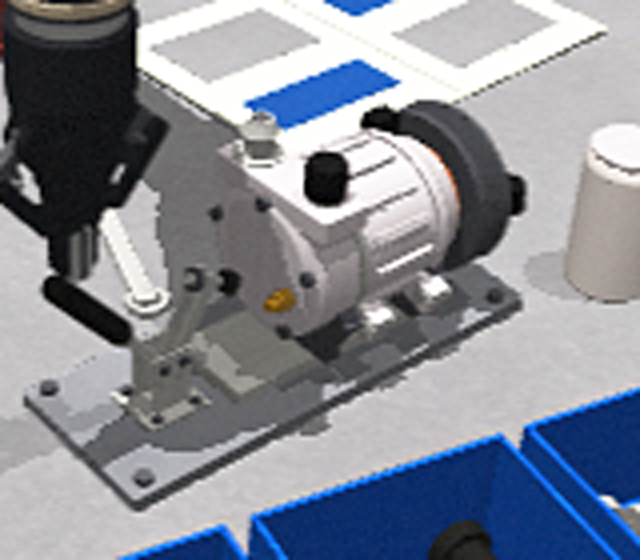

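The handle is turning, with the fingers on its upper side near (75,275). Keep going.

servo_tool(plan=[[[0,0.02,0.1,0.2,0],[0,0,0,0.25,0],[0,0,0,0.25,0],[0,0,0,0.25,0],[0,0,0,0.25,0],[0,0,0,0.1,0],[0,0,0,0,0]]])

```text
t: 4.45
eef_pos: [0.6289, -0.101, 0.0682]
ee_rot: [0.361, -3.118, -0.002]
ft_force: [-0.3, -0.3, -0.2]
width: 0.0001
```

```bash
python3 - <<'E'
from mv import *
delta((.6307,-.1033,.064),102.9)
E
```

```text
pos [ 0.6289 -0.101   0.0682] jaw heading 103.22 tilt [-0.002  0.001 -1.   ] shift60 [-0.021 -0.044  0.07 ] turn(10deg) 0.032 F [-0.3 -0.3 -0.2] w 0.0001 t 4.45
```

servo_tool(plan=[[[0,0,0,0.05,0],[0,0,0,0.05,0]]])

```text
t: 4.7
eef_pos: [0.6301, -0.1015, 0.0638]
ee_rot: [-0.362, 3.12, -0.001]
ft_force: [-2.4, 0.1, 12.8]
width: 0.0002
```

servo_tool(plan=[[[0,0,0,0.05,0],[0,0,0,0.05,0]]])

```text
t: 4.95
eef_pos: [0.6303, -0.1015, 0.0633]
ee_rot: [-0.361, 3.119, -0.001]
ft_force: [-11.9, 1.5, 39.0]
width: -0.0002
```

```bash
python3 - <<'E'
from mv import *
delta((.6307,-.1033,.064),102.9)
n="scene";a=camera(n)[:,:,::-1].copy()
cv2.imwrite("pics/s3.png",cv2.resize(a[140:280,220:380],None,fx=4,fy=4,interpolation=cv2.INTER_CUBIC))
E
```

```text
pos [ 0.6303 -0.1015  0.0633] jaw heading 103.21 tilt [ 0.001 -0.    -1.   ] shift60 [ 0.    -0.03  -0.012] turn(10deg) 0.031 F [-11.9   1.5  39. ] w -0.0002 t 4.95
```

View pics/s3.png

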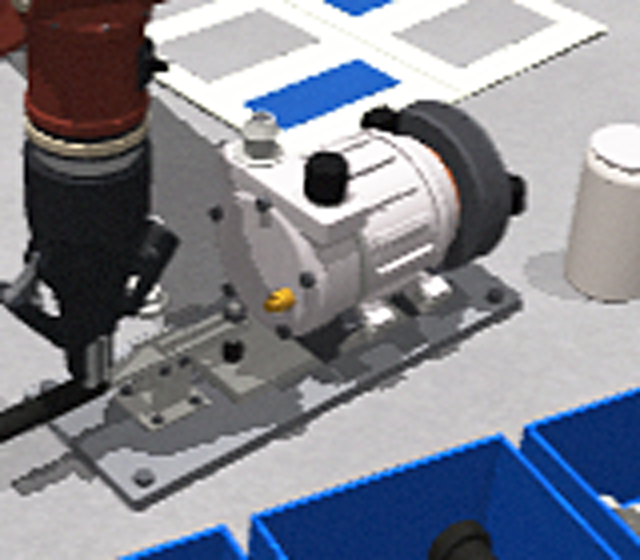

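The handle is level on its stop: 39 N, TCP at 63 mm, arm down. Now up, and over to the cap.

servo_tool(plan=[[[0,0,0,-0.1,0],[0,0,0,-0.5,0],[0,0,0,-0.9,0],[0,0,0,-0.5,0],[0,0,0,0,0]]])

```text
t: 5.62
eef_pos: [0.6316, -0.1013, 0.1802]
ee_rot: [-0.362, 3.114, -0.002]
ft_force: [0.3, -0.5, -0.3]
width: -0.0001
```

```bash
python3 - <<'E'
from mv import *
delta((.5575,-.3963,.10),100)
E
```

```text
pos [ 0.6316 -0.1013  0.1802] jaw heading 103.24 tilt [ 0.006 -0.001 -1.   ] shift60 [ 2.337 -4.499  1.331] turn(10deg) 0.324 F [ 0.3 -0.5 -0.3] w -0.0001 t 5.625
```

servo_tool(plan=[[[70,0.2,-0.38,0,0],[70,0.39,-0.75,0,0],[70,0.39,-0.75,0,0],[70,0.39,-0.75,0.1,0],[70,0.39,-0.75,0.2,0],[70,0.39,-0.75,0.3,0],[70,0.19,-0.37,0.4,0],[70,0,0,0,0]]])

```text
t: 6.62
eef_pos: [0.5508, -0.3978, 0.113]
ee_rot: [0.353, -3.114, -0.006]
ft_force: [-0.3, 1.1, 0.9]
width: 0.0697
```

```bash
python3 - <<'E'
from mv import *
delta((.5575,-.3963,.002),103)
a=camera("top")[:,:,::-1].copy();cv2.imwrite("pics/t1.png",a)
cv2.imwrite("pics/t1a.png",cv2.resize(a[125:225,145:305],None,fx=5,fy=5,interpolation=cv2.INTER_CUBIC))
a=camera("scene")[:,:,::-1].copy()
cv2.imwrite("pics/s4.png",cv2.resize(a[150:310,40:340],None,fx=2.6,fy=2.6,interpolation=cv2.INTER_CUBIC))
E
```

```text
pos [ 0.5508 -0.3978  0.113 ] jaw heading 102.94 tilt [-0.008  0.003 -1.   ] shift60 [-0.128 -0.009  1.85 ] turn(10deg) -0.006 F [-0.3  1.1  0.9] w 0.0697 t 6.625
```

View pics/s4.png

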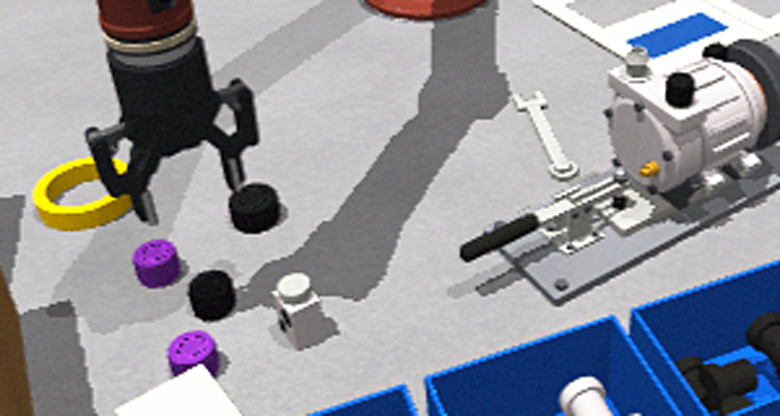

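View pics/t1a.png

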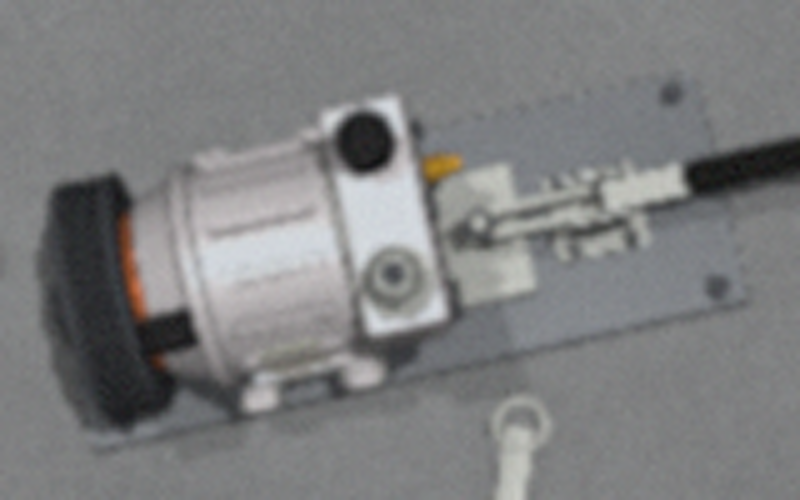

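Clamp stays shut (handle level in both views). The fingers' tips are at about (115,229) in the scene picture. I'll check that against the TCP projection, then descend.

```bash
python3 - <<'E'
from mv import *
print(proj("scene",[[.5508,-.3978,.113],[.5508,-.3978,.118]]))
delta((.5575,-.3963,.05),103)
E
```

```text
[[113.55366018 231.48717296]
 [113.15832546 229.85320476]]
pos [ 0.5555 -0.3942  0.1164] jaw heading 103.31 tilt [-0.001  0.003 -1.   ] shift60 [-0.024 -0.046  1.107] turn(10deg) 0.031 F [ 0.2 -0.6  0.6] w 0.0702 t 6.725
```

servo_tool(plan=[[[70,-0.1,0,0.4,0],[70,0,0,0.4,0],[70,0,0,0.2,0],[70,0,0,0,0]]])

```text
t: 7.22
eef_pos: [0.5614, -0.3933, 0.0572]
ee_rot: [0.365, -3.12, -0.002]
ft_force: [0.2, -0.4, 0.5]
width: 0.0702
```

```bash
python3 - <<'E'
from mv import *
delta((.5575,-.3963,.002),103)
a=camera("scene")[:,:,::-1].copy()
s=env.get_state()
cv2.imwrite("pics/s5.png",cv2.resize(a[215:295,80:180],None,fx=7,fy=7,interpolation=cv2.INTER_CUBIC))
p=proj("scene",[s["eef_pos"],s["eef_pos"]-[0,0,s["eef_pos"][2]-.029]]);print((p-[80,215]+.5)*7-.5)
E
```

```text
pos [ 0.5614 -0.3933  0.0572] jaw heading 103.35 tilt [-0.     0.001 -1.   ] shift60 [ 0.075 -0.035  0.92 ] turn(10deg) 0.035 F [ 0.2 -0.4  0.5] w 0.0702 t 7.225
[[282.69367043 256.44056609]
 [297.36770933 317.86407193]]
```

View pics/s5.png

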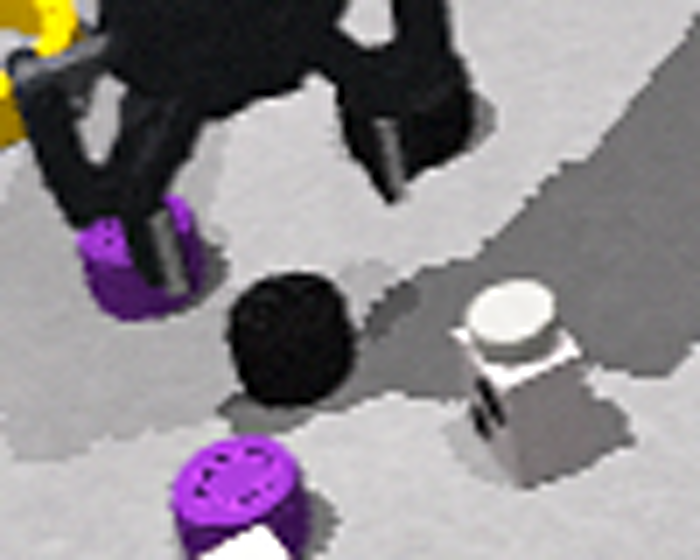

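```bash
python3 - <<'E'
from mv import *
print(back("top",[[407,158.5],[416.5,212]],.029))
delta((.5578,-.3970,.002),103)
E
```

```text
[[ 0.63255804 -0.42152134  0.029     ]
 [ 0.49086687 -0.43901777  0.029     ]]
pos [ 0.5617 -0.3941  0.0581] jaw heading 103.31 tilt [ 0.001 -0.    -1.   ] shift60 [ 0.075 -0.031  0.935] turn(10deg) 0.031 F [ 0.6 -0.4  0.2] w 0.0701 t 7.275
```

servo_tool(plan=[[[70,0.06,-0.03,0,0],[70,0,0,0.4,0],[70,0,0,0.35,0],[70,0,0,0.12,0],[70,0,0,0,0],[70,0,0,0,0]]])

```text
t: 8.02
eef_pos: [0.5583, -0.3979, 0.0059]
ee_rot: [-0.362, 3.119, -0.002]
ft_force: [0.2, 1.0, 0.7]
width: 0.0698
```

```bash
python3 - <<'E'
from mv import *
delta((.5578,-.3970,.002),103)
E
```

```text
pos [ 0.5583 -0.3979  0.0059] jaw heading 103.23 tilt [ 0.001 -0.001 -1.   ] shift60 [0.004 0.017 0.065] turn(10deg) 0.023 F [0.2 1.  0.7] w 0.0698 t 8.025
```

servo_tool(plan=[[[70,0,0,0.07,0],[70,0,0,0,0],[30,0,0,0,0],[30,0,0,0,0],[30,0,0,0,0],[30,0,0,0,0],[30,0,0,0,0]]])

```text
t: 8.9
eef_pos: [0.558, -0.3978, 0.0014]
ee_rot: [-0.362, 3.12, -0.001]
ft_force: [0.5, 0.7, 3.6]
width: 0.0381
```

```bash
python3 - <<'E'
from mv import *
delta((.561,.0531,.230),103)
a=camera("scene")[:,:,::-1].copy()
cv2.imwrite("pics/s6.png",cv2.resize(a[215:295,80:180],None,fx=7,fy=7,interpolation=cv2.INTER_CUBIC))
E
```

```text
pos [ 0.558  -0.3978  0.0014] jaw heading 103.23 tilt [ 0.001 -0.001 -1.   ] shift60 [-1.771  7.301 -3.815] turn(10deg) 0.023 F [0.5 0.7 3.6] w 0.0381 t 8.9
```

View pics/s6.png

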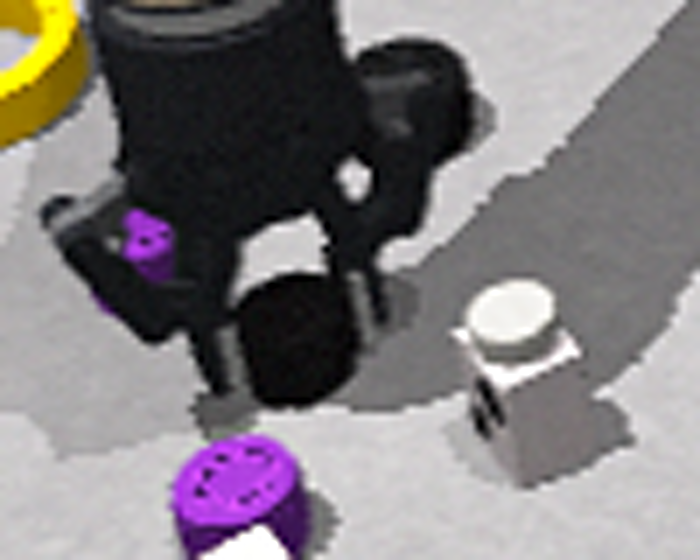

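Cap gripped (38 mm opening), standing square between the pads at (295,345). Lift it and carry it over the port.

servo_tool(plan=[[[30,0,0,-0.3,0],[30,0,0,-0.6,0],[30,0,0,-0.75,0],[30,0,0,-0.75,0],[30,0,0,-0.75,0],[30,0,0,-0.7,0],[30,-0.1,0.4,-0.15,0],[30,-0.19,0.75,0,0]]])

```text
t: 9.95
eef_pos: [0.5579, -0.3266, 0.2413]
ee_rot: [-0.356, 3.121, -0.002]
ft_force: [-0.3, 0.6, -0.5]
width: 0.0385
```

servo_tool(plan=[[[30,-0.19,0.75,0,0],[30,-0.19,0.75,0,0],[30,-0.19,0.75,0,0],[30,-0.19,0.75,0,0],[30,-0.19,0.75,0,0],[30,-0.19,0.75,0,0],[30,-0.19,0.75,0,0],[30,-0.1,0.4,0,0]]])

```text
t: 10.95
eef_pos: [0.5625, 0.0284, 0.2399]
ee_rot: [0.371, -3.116, -0.004]
ft_force: [0.8, -0.1, -0.6]
width: 0.038
```

servo_tool(plan=[[[30,0,0,0,0],[30,0,0,0,0]]])

```text
t: 11.2
eef_pos: [0.5639, 0.0218, 0.2404]
ee_rot: [0.36, -3.119, 0.002]
ft_force: [-0.2, -0.0, -0.2]
width: 0.0382
```

```bash
python3 - <<'E'
from mv import *
delta((.561,.0531,.20),103)
E
```

```text
pos [0.5639 0.0218 0.2404] jaw heading 103.15 tilt [-0.002 -0.002 -1.   ] shift60 [-0.073  0.521  0.672] turn(10deg) 0.015 F [-0.2 -0.  -0.2] w 0.0382 t 11.2
```

servo_tool(plan=[[[30,-0.07,0.52,0,0],[30,0,0,0.4,0],[30,0,0,0,0],[30,0,0,0,0]]])

```text
t: 11.7
eef_pos: [0.562, 0.0527, 0.2173]
ee_rot: [-0.357, 3.121, -0.002]
ft_force: [-0.1, 0.3, -0.2]
width: 0.0381
```

```bash
python3 - <<'E'
from mv import *
delta((.561,.0531,.185),103)
s=env.get_state()["eef_pos"]
out=[]
for n,(x0,y0,x1,y1) in(("scene",(260,130,320,210)),("top",(195,140,255,220))):
    a=camera(n)[:,:,::-1].copy();cv2.imwrite(f"pics/{n}7full.png",a)
    b=cv2.resize(a[y0:y1,x0:x1],None,fx=6,fy=6,interpolation=cv2.INTER_CUBIC)
    for c,z,col,r in(((.561,.0531),.183,(0,0,255),.009),((.561,.0531),.1725,(0,0,255),.0135),(s,s[2]-.0014,(0,255,0),.02),(s,s[2]+.0276,(0,255,0),.02)):
        t=np.linspace(0,6.28,40);C=np.c_[c[0]+r*np.cos(t),c[1]+r*np.sin(t),t*0+z]
        cv2.polylines(b,[((proj(n,C)-[x0,y0]+.5)*6-.5).round().astype(int)],True,col,1)
    out.append(b)
cv2.imwrite("pics/c7.png",np.hstack(out))
E
```

```text
pos [0.562  0.0527 0.2173] jaw heading 103.06 tilt [ 0.    -0.001 -1.   ] shift60 [0.016 0.012 0.539] turn(10deg) 0.006 F [-0.1  0.3 -0.2] w 0.0381 t 11.7
```

View pics/c7.png

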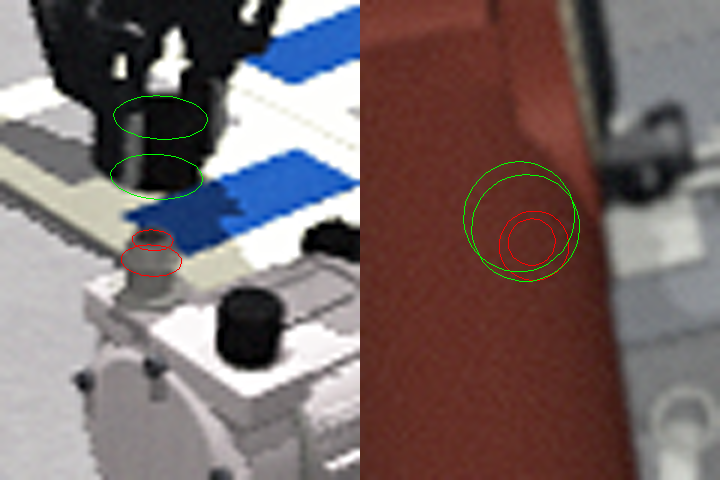

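```bash
python3 - <<'E'
from mv import *
a=cv2.imread("pics/scene7full.png")[138:185,268:308].astype(float)
b=np.clip(255*(a/255)**.5,0,255).astype(np.uint8)
cv2.imwrite("pics/c8.png",cv2.resize(b,None,fx=12,fy=12,interpolation=cv2.INTER_CUBIC))
s=env.get_state()["eef_pos"]
for c,z in((s,s[2]-.0014),(s,s[2]+.0276),([.561,.0531],.183),([.561,.0531],.1725)):
    print(((proj("scene",[c[0],c[1],z])-[268,138]+.5)*12-.5).round(0))
print(proj("scene",[[.561,.053,.2],[.571,.053,.2],[.561,.063,.2]])*12)
E
```

```text
[[221. 255.]]
[[228. 136.]]
[[209. 384.]]
[[206. 424.]]
[[3423.03310187 1968.01867899]
 [3444.6395778  1989.05026405]
 [3463.0971858  1959.02437543]]
```

View pics/c8.png

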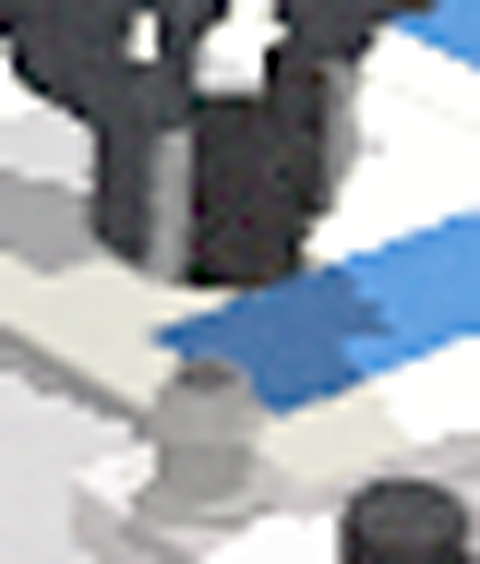

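Port top at (212,378) in this crop against (209,384) predicted, and the cap hangs centred above it to within about 1 px. Descend to just before contact.

servo_tool(plan=[[[30,0.02,0.01,0.25,0],[30,0,0,0.25,0],[30,0,0,0.15,0],[30,0,0,0,0]]])

```text
t: 12.3
eef_pos: [0.5597, 0.0548, 0.1767]
ee_rot: [0.362, -3.118, 0.0]
ft_force: [-0.2, 0.3, -0.3]
width: 0.0383
```

servo_tool(plan=[[[30,0,0,0.05,0],[30,0,0,0.05,0]]])

```text
t: 12.55
eef_pos: [0.5606, 0.0549, 0.1721]
ee_rot: [-0.362, 3.12, -0.0]
ft_force: [-0.7, -0.6, 0.2]
width: 0.0383
```

servo_tool(plan=[[[30,0,-0.03,0.05,0],[30,0,0,0.05,0]]])

```text
t: 12.8
eef_pos: [0.5613, 0.0525, 0.1667]
ee_rot: [-0.361, 3.119, -0.001]
ft_force: [-0.4, -0.4, 5.5]
width: 0.0384
```

servo_tool(plan=[[[30,0,0,0.03,0],[30,0,0,0.03,0]]])

```text
t: 13.05
eef_pos: [0.5609, 0.0532, 0.162]
ee_rot: [-0.362, 3.12, 0.0]
ft_force: [-0.1, -0.7, 0.6]
width: 0.0382
```

Force rose and dropped away, so it probably clicked. Keep pressing to home.

servo_tool(plan=[[[30,0,0,0.03,0],[30,0,0,0.03,0]]])

```text
t: 13.3
eef_pos: [0.5606, 0.0528, 0.1593]
ee_rot: [0.362, -3.12, 0.001]
ft_force: [-4.7, -1.4, 12.6]
width: 0.0381
```

servo_tool(plan=[[[30,0,0,0.03,0],[30,0,0,0.02,0]]])

```text
t: 13.55
eef_pos: [0.5606, 0.0528, 0.1592]
ee_rot: [-0.361, 3.12, -0.001]
ft_force: [-8.2, -1.0, 24.2]
width: 0.038
```

Hard stop at TCP z 0.1592, against 0.1594 expected for home. A bit more push, then check.

servo_tool(plan=[[[30,0,0,0.01,0],[30,0,0,0,0],[30,0,0,0,0],[30,0,0,0,0]]])

```text
t: 14.05
eef_pos: [0.5607, 0.0528, 0.1592]
ee_rot: [-0.361, 3.119, -0.001]
ft_force: [-8.9, -1.4, 22.5]
width: 0.0381
```

```bash
python3 - <<'E'
from mv import *
delta((.561,.0531,.1594),103)
a=camera("scene")[:,:,::-1].copy();cv2.imwrite("pics/s9f.png",a)
cv2.imwrite("pics/s9.png",cv2.resize(a[130:270,220:360],None,fx=4,fy=4,interpolation=cv2.INTER_CUBIC))
b=np.clip(255*(a[140:190,265:310]/255.)**.5,0,255).astype(np.uint8)
cv2.imwrite("pics/s9z.png",cv2.resize(b,None,fx=12,fy=12,interpolation=cv2.INTER_CUBIC))
E
```

```text
pos [0.5607 0.0528 0.1592] jaw heading 103.21 tilt [ 0.001 -0.001 -1.   ] shift60 [-0.007  0.003 -0.003] turn(10deg) 0.021 F [-8.9 -1.4 22.5] w 0.0381 t 14.05
```

View pics/s9.png

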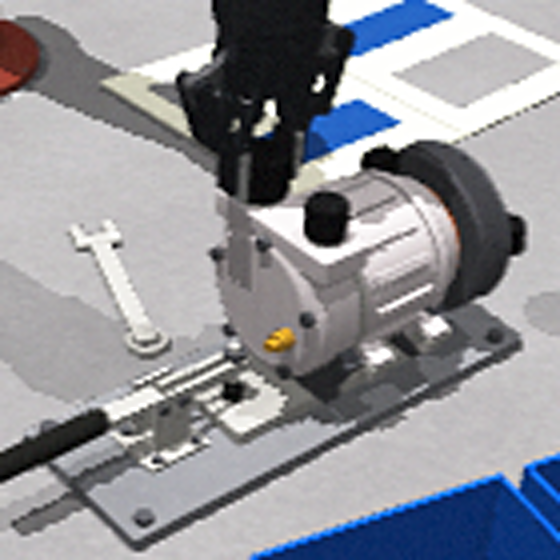

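View pics/s9z.png

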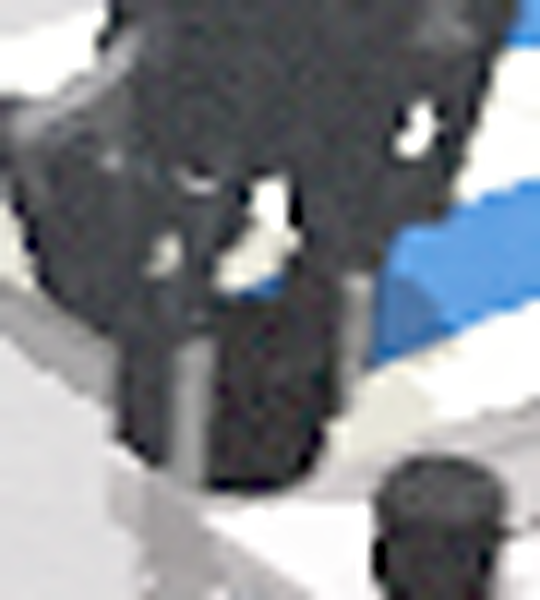

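Clamp still shut; the cap's rim sits at the flat at about (265,490). One slight further push to be sure it is firm, watching for slip.

servo_tool(plan=[[[30,0,0,0.03,0],[30,0,0,0,0],[30,0,0,0,0]]])

```text
t: 14.48
eef_pos: [0.5607, 0.0529, 0.1591]
ee_rot: [-0.361, 3.119, -0.001]
ft_force: [-11.2, -2.0, 31.5]
width: 0.038
```

servo_tool(plan=[[[30,0,0,0,0],[30,0,0,0,0],[30,0,0,0,0],[30,0,0,0,0]]])

```text
t: 14.98
eef_pos: [0.5607, 0.0528, 0.1591]
ee_rot: [-0.361, 3.119, -0.001]
ft_force: [-10.8, -2.6, 31.8]
width: 0.0382
```

Steady at about 32 N with no slip. Last look around, then hand in.

```bash
python3 - <<'E'
from mv import *
from bench import order
a=camera("scene")[:,:,::-1];cv2.imwrite("pics/fin.png",a)
delta((.561,.0531,.1594),103)
print(order.job_done())
E
```

```text
pos [0.5607 0.0528 0.1591] jaw heading 103.2 tilt [ 0.002 -0.001 -1.   ] shift60 [-0.006  0.003 -0.005] turn(10deg) 0.02 F [-10.7  -2.7  32.4] w 0.0383 t 15.025
the job is handed in; nothing more can be done
None
```

View pics/fin.png

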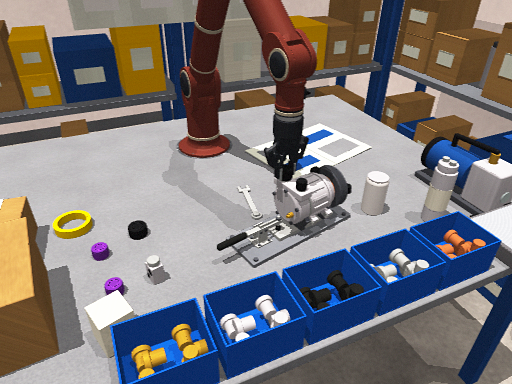

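The job is handed in at about 15 s: the clamp is shut and the middle-size cap is pressed home on the large port. The fingers are still gripping it and pushing down.

- **Clamp:** I pressed the handle down to its stop, reaching 39 N with the fingertips 63 mm above the bench. Both cameras afterwards showed the handle level, and the last scene picture still does.
- **Cap:** The force was 5.5 N with the cap about 18 mm down. It had dropped to 0.6 N about 5 mm further down, which I take as the click. It then met a hard stop at tool height 0.1592 m, against 0.1594 m expected for home. The last push held steady at about 32 N with no slip.
- **Not directly seen:** Readings came only every few millimetres, so the 10–18 N peak before the click was never caught. There was also a sideways force of about 11 N in the final press; the clamp press gave about 12 N in the same direction.
- **Everything else:** In the last scene picture the big cap, purple look-alikes, valve, can and wrench are where they were. The small loose cap is not visible in that view, so I did not re-check it; the arm's only pass near it was the first travel move, with the tool about 0.25 m above the bench.

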